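# Fetch the brass spool from the bench carousel

## Robot

A 6-joint arm with a two-finger parallel gripper is mounted at the origin on a cart in front of the work surface, level with it; the furniture and walls round the work are solid. World frame = base frame: x ahead of the robot, y to its left, z up, the work surface at z = 0. Lengths are in m, angles in rad, forces in N, time in s.
With the tool pointing down it reaches from about 0.375 to 0.9 m from the base axis. Payload 3.1 kg.
Tool frame: the origin (TCP) lies between the finger pads; the fingertips stand 11 mm ahead of it and the grasp point (between the pads) lies 8 mm behind it; z points along the fingers, y is the direction in which the jaws open and shut (so a half turn about z gives the same grasp; the last joint's range is limited). The gripper opens to 85 mm and grips with 20 to 120 N. Pads are 22 mm wide; open, the fingers measure 114 mm over their backs; the gripper's body (76 mm by 85 mm) begins 54 mm behind the grasp point. The pads swing forward as they close: fully open they stand 13 mm farther back than shut.
Start: joints at [-1.417, 0.527, 1.433, -0, 1.181, -0.178], TCP at [0.204, -0.591, 0.242] pointing down, gripper open.
Joint ranges: [-3.08, 3.08], [-0.75, 2.2], [0.22, 2.44], [-1.43, 4.57], [0, 2.65], [-2.85, 2.85]. Speed limits (rad/s): [2.79, 2.79, 3.14, 3.14, 3.14, 3.14].

## Interface

Orientations are given as a unit quaternion [x, y, z, w].
In Python, from station import manip gives the robot as it stands.
- The arm moves only by the tool move_arm, never from a script. Its argument "deltas" is a list of rows, each a list of 5 numbers: the shift along the tool's x, y, z in units of 40 cm (1.0 is 40 cm), then the turn about the tool's z in units of 0.5 rad (1.0 is 0.5 rad), then the opening in per cent of the stroke, from 0 (shut) to 100 (fully open). In form: [[x, y, z, twist, grip], ...]. A call has exactly 8 rows; each row is the pose to reach, as a shift and turn from the pose commanded when the call began, along the tool's axes at that moment; what a row does not reach only later rows make up. A row lasts 1/12 s, in which the tool goes at most 41.7 mm and 7.16 degrees, less where a joint would pass 70% of its speed; a pose out of reach is approached as far as the arm can. A call with a number of a shift or a turn outside -1 to 1 is refused whole. A call with a gripper value outside its range is refused whole. The fingers move at their own pace and stop on an object; "force" is the grip in N (left out, the last holds). Time passes only in rows, so rows that repeat a pose let the fingers close, or fill a call up. It gives the time, the measured TCP pose, the force and the opening at its end, in the units of the state.
- manip.sense(): the state, without advancing time (a new reading comes with each control period).
- manip.snapshot(name): name is "side" or "top" or "wrist"; returns (picture, depth): 480x640x3 uint8, red, green, blue; 480x640 float32, m along the optical axis (not along the pixel's ray), 0 where there is no reading.
- manip.get_calibration(name): a dict with "vfov" (degrees; the focal length in pixels is half the picture's height over the tangent of half this angle, whatever the lens; pixels are square), "cx", "cy" (the principal point, pixels), "pose" (4x4, takes a point from camera to world coordinates). Camera axes: x right, y down, z forward; pixel columns grow to the right and rows downward; lengths in m; the calibration is good to about 2 mm. A picture is of the moment at which its call begins: read the wrist's pose just before it. get_calibration takes no time and is no camera call; for the wrist camera it gives the pose at the moment of the call.
- manip.sign_off(): hands the job in, once; it reports no verdict.
The state is a dict: "t": time; "q": joint angles; "qd": joint speeds; "tau": joint torques, N m; "tcp_pos": TCP position; "tool_rot": TCP orientation; "force": force on the tool from outside, world axes, zero at the start; "ft_torque": the same for the moment, N m; "finger_gap": opening from 0.0 (shut) to 1.0 (fully open).
Only numpy, scipy, OpenCV 4.12 (cv2) and the standard library are available. Lean on these libraries where they do the work, as an engineer would, in place of code of your own. Each camera call takes 0.05 s, during which the arm holds its last target.

## Task

Turn the bench carousel by its crank knob until the pocket with the small spool of brass wire stands at the pointer, leaving the spool in its pocket and letting the carousel come to rest. Then lift the spool out and set it down flat in the middle of the square dish; do not drop it.

Things in the scene. Friction and masses are not known exactly. Their poses are not given: they have to be found in the camera images.
- brass_spool: small spool: pale flanges 40 mm across, brass wire nearly flush between them, 24 mm high, 60 to 120 g, upright in one of the carousel's four pockets. Origin: centre of its underside, z up along its axis. Pocket: rim 64 mm across outside, 58 inside, rim top 30 mm and floor 26 mm above the bench. Other pockets: a bigger dark-flanged copper-wire spool (48 mm), a black loupe, a brass ring.
- carousel: fixed steel foot. Origin: on the vertical turning axis, at bench height. Its -x axis runs to the pointer, a 28 mm high post 143 to 151 mm from the axis on the robot's side. Over it turns a wooden plate 256 mm across, top 24 mm high, with 4 evenly spaced pockets, centres 90 mm from the axis. A pocket stands at the pointer when its centre lies on the line from axis to pointer. Hub 48 mm across.
- crank (a point): centre of the top of the crank knob: round, upright, wooden, 18 mm across, from 61 to 99 mm above the bench, on a crank arm 36 mm from the turning axis, midway in angle between two pockets. It goes round with the plate and spins on its pin, so no wrist turn is needed. Plate turns either way 350 degrees, drag about 1.2 N at the knob, stays where left. All in the pockets is below 58 mm.
- dish: square open dish, 178 mm wide over its rim, 32 mm high, flat floor 4 mm above its underside and at least 120 mm wide, sides sloping outward. Origin: centre of its underside; its sides lie along its x and y axes. It is fixed to the bench.

How it is judged:
By the outcome, as a careful person would: the job done as asked, in the order asked, and still so for the second after the job is handed in, with the robot touching nothing.
It also fails if it takes over 51 s, if anything falls off the work surface, if the arm or the gripper's body presses on something with over 40 N, if the wrist force passes 120 N, or if a joint passes its speed limit or range.

## Working session

There is one attempt and no reset: what is moved stays moved. The work goes in short steps, Python scripts to look and compute and a tool call to move; the robot and the scene stay as the last step left them, time stands still between calls to the robot, and variables do not carry over. Pictures are saved under pics/ and viewed, and the job is handed in when it is done.

Besides the shell and the picture viewer there is one more tool, called after "Call:" in YAML: its name, and indented under it one key for each argument. move_arm: Moves the arm, as the interface text tells. Its arguments: {"type":"object","properties":{"deltas":{"type":"array","items":{"type":"array","items":{"type":"number"}}},"force":{"type":"number"}},"required":["deltas"]}

```bash
mkdir -p pics; ls; cat > h.py <<'E'
import numpy as np, cv2
from station import manip
def snap(n,f):
    c=manip.get_calibration(n); p,d=manip.snapshot(n)
    cv2.imwrite('pics/'+f+'.png',p[:,:,::-1]); np.savez('pics/'+f+'.npz',p=p,d=d,pose=c['pose'],v=c['vfov'],cx=c['cx'],cy=c['cy'])
def load(f): return np.load('pics/'+f+'.npz')
def ray(L,u,v):
    f=240/np.tan(np.radians(L['v'])/2); T=L['pose']
    return T[:3,3], T[:3,:3]@np.array([(u-L['cx'])/f,(v-L['cy'])/f,1])
def onz(L,u,v,z):
    o,d=ray(L,u,v); return o+d*(z-o[2])/d[2]
def cloud(L):
    f=240/np.tan(np.radians(L['v'])/2); T=L['pose'];d=L['d']
    v,u=np.mgrid[:480,:640]
    P=np.stack([(u-L['cx'])/f*d,(v-L['cy'])/f*d,d],-1)
    return P@T[:3,:3].T+T[:3,3]
E
python3 - <<'E'
from h import *
for n in ('top','side','wrist'): snap(n,n+'0')
print(manip.sense())
for n in ('top','side','wrist'): print(manip.get_calibration(n))
E
```

```text
pics
{'t': 0.15, 'q': array([-1.41649144e+00,  5.28268616e-01,  1.43359176e+00, -1.49881217e-05,
        1.18140324e+00, -1.78461865e-01]), 'qd': array([-0.00026036, -0.00157395, -0.00433122, -0.00102029, -0.00180324,
        0.00164109]), 'tau': array([ 4.36294677e-04, -4.42743587e+01, -1.78276545e+01, -2.89634236e-04,
        5.65348586e-03, -2.16819245e-06]), 'tcp_pos': array([ 0.20412697, -0.59017297,  0.24155374]), 'tool_rot': array([ 9.86189372e-01,  1.65619515e-01,  3.16094175e-06, -8.35504413e-04]), 'force': array([-0.63129848,  0.41361647,  0.33870857]), 'ft_torque': array([ 0.01545488,  0.05378421, -0.01565255]), 'finger_gap': 0.9978528295541427}
{'vfov': 52.782238360449384, 'cx': 313.12916626517836, 'cy': 235.24916151713734, 'pose': array([[ 0.03393219, -0.97558106,  0.21700278,  0.35117238],
       [-0.99942189, -0.03358349,  0.00529559, -0.12594508],
       [ 0.00212144, -0.21705702, -0.97615662,  1.0407571 ],
       [ 0.        ,  0.        ,  0.        ,  1.        ]])}
{'vfov': 53.14890023134917, 'cx': 321.37149926551496, 'cy': 238.62492180424556, 'pose': array([[ 0.99067403, -0.06372782,  0.12043145,  0.45559609],
       [-0.13523624, -0.35209903,  0.92614115, -0.89622322],
       [-0.01661716, -0.93379068, -0.35743367,  0.39790457],
       [ 0.        ,  0.        ,  0.        ,  1.        ]])}
{'vfov': 65.68783298107306, 'cx': 315.96849920887416, 'cy': 239.25815257084543, 'pose': array([[ 3.28495558e-01, -9.10600974e-01, -2.50791813e-01,
         2.67369223e-01],
       [-9.44505223e-01, -3.16912304e-01, -8.64666084e-02,
        -5.68403566e-01],
       [-7.42433530e-04,  2.65278074e-01, -9.64171661e-01,
         3.73013142e-01],
       [ 0.00000000e+00,  0.00000000e+00,  0.00000000e+00,
         1.00000000e+00]])}
```

View pics/top0.png

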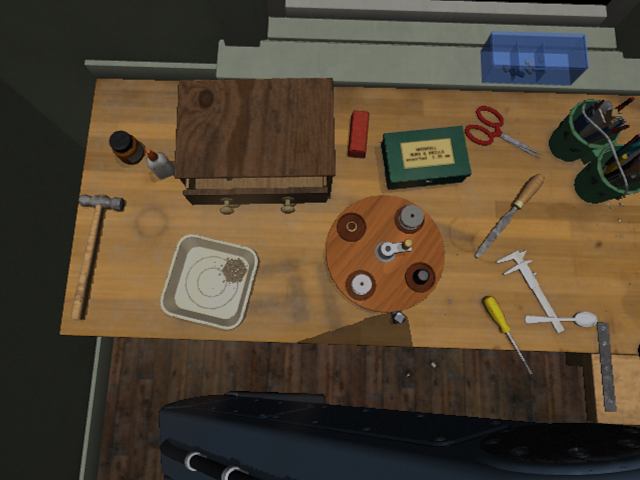

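View pics/side0.png

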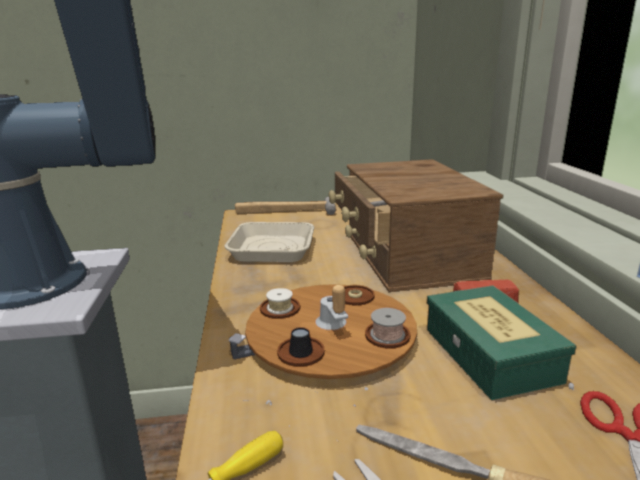

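The top view shows the carousel centred near (386,252), the pointer at (398,318), the pale spool at (360,285), the copper spool at (410,217), the knob at (407,243) and the dish at (210,281). I'll zoom in to measure.

```bash
python3 - <<'E'
from h import *
L=load('top0');p=L['p'][:,:,::-1]
c=cv2.resize(p[180:340,310:460],(750,800),interpolation=cv2.INTER_CUBIC)[:, :]
cv2.imwrite('pics/z1.png',cv2.resize(p[185:335,310:460],(600,600),interpolation=cv2.INTER_CUBIC))
cv2.imwrite('pics/z2.png',cv2.resize(p[225:335,150:270],(654,600),interpolation=cv2.INTER_CUBIC))
# plate ellipse fit
hsv=cv2.cvtColor(p,cv2.COLOR_BGR2HSV)
for (u,v) in [(386,300),(430,250),(450,300),(345,255),(386,340-100),(320,300),(360,279),(398,318)]: print(u,v,hsv[v,u])
P=cloud(L)
for n,(u,v) in dict(plate=(386,300),spool=(365,285),knob=(407,243),ptr=(398,318),cop=(412,222),dishfloor=(200,290)).items(): print(n,P[v,u])
E
```

```text
386 300 [ 13 180 126]
430 250 [ 13 182 126]
450 300 [110   8 100]
345 255 [ 13 182 130]
386 240 [ 13 180 129]
320 300 [ 17 141 141]
360 279 [165   3 165]
398 318 [117  21 120]
plate [ 0.44360703 -0.27723751  0.02569505]
spool [ 0.47057542 -0.2305093   0.04987376]
knob [ 0.55130727 -0.30804289  0.09835517]
ptr [ 0.4071959  -0.30170503  0.02820055]
cop [ 0.60573186 -0.32711015  0.05590727]
dishfloor [0.45284359 0.1165666  0.00866509]
```

View pics/z1.png

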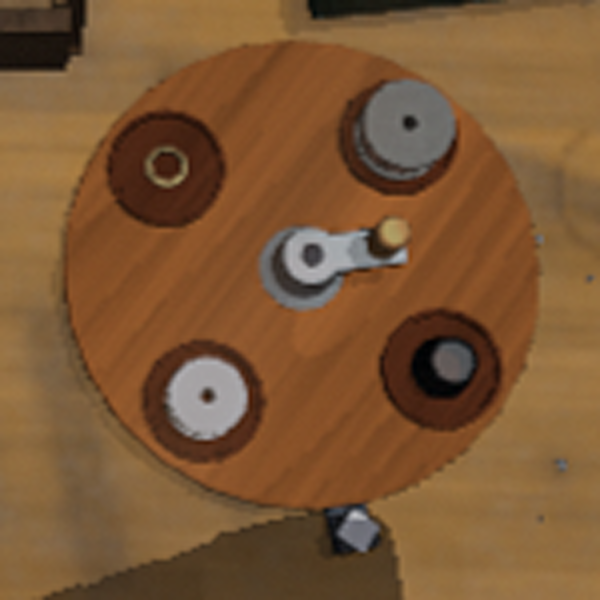

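View pics/z2.png

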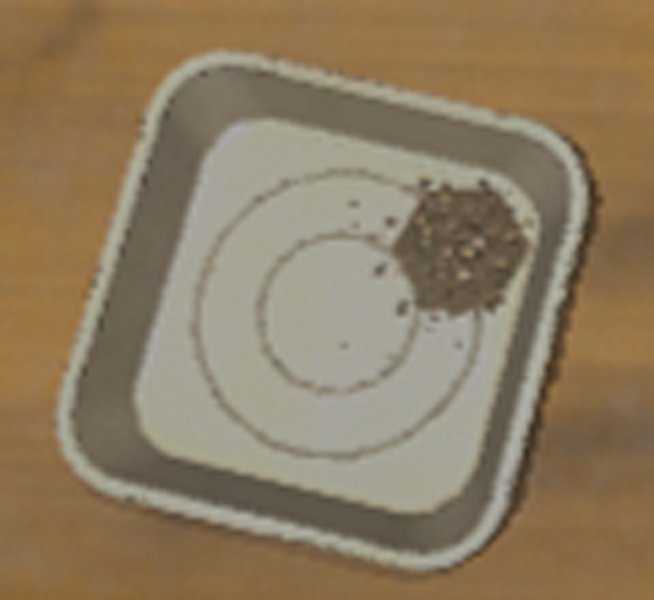

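```bash
cat > m.py <<'E'
from h import *
import sys
from scipy.optimize import least_squares
def circ(X,R=None):
    f=lambda q: np.hypot(X[:,0]-q[0],X[:,1]-q[1])-(R or q[2])
    r=least_squares(f,[*X.mean(0)[:2],R or .1],loss='soft_l1',f_scale=.002); return r.x, np.abs(f(r.x)).mean()
def plate(L):
    hsv=cv2.cvtColor(np.ascontiguousarray(L['p']),cv2.COLOR_RGB2HSV); P=cloud(L)
    m=((hsv[...,1]>165)&(hsv[...,0]<22)).astype(np.uint8)
    m[:, :310]=0;m[:,460:]=0;m[:185]=0;m[335:]=0
    m=cv2.morphologyEx(m,cv2.MORPH_OPEN,np.ones((3,3)))
    cs=max(cv2.findContours(m,0,cv2.CHAIN_APPROX_NONE)[0],key=cv2.contourArea)
    h=cv2.convexHull(cs)
    mm=np.zeros_like(m);cv2.drawContours(mm,[h],-1,1,-1)
    X=np.array([onz(L,u,v,.024) for u,v in cs[:,0]])
    return circ(X), hsv
E
python3 - <<'E'
from m import *
L=load('top0');(c,r),hsv=plate(L);print('plate',c,r)
P=cloud(L)
# pointer: points
def blob(m,z):
    n,l,s,ce=cv2.connectedComponentsWithStats(m.astype(np.uint8))
    for i in range(1,n):
        if s[i,4]>12: print(s[i],ce[i],onz(L,*ce[i],z))
box=np.zeros((480,640),bool);box[185:335,310:460]=1
pm=box&(np.hypot(P[...,0]-c[0],P[...,1]-c[1])>.134)&(P[...,2]>.022);print('ptr');blob(pm&(np.hypot(P[...,0]-c[0],P[...,1]-c[1])<.16),.028)
print('white'); blob(box&(hsv[...,1]<30)&(hsv[...,2]>150),.05)
print('knob'); blob(box&(P[...,2]>.085),.099)
# pocket rims: dark brown
print('pockets'); 
m=(box&(hsv[...,2]<100)&(hsv[...,1]>165)).astype(np.uint8); m=cv2.morphologyEx(m,cv2.MORPH_CLOSE,np.ones((3,3)))
for k in cv2.findContours(m,0,cv2.CHAIN_APPROX_NONE)[0]:
    if cv2.contourArea(k)>250:
        X=np.array([onz(L,u,v,.03) for u,v in k[:,0]]); print(circ(X), circ(X,.032))
# dish rim
D=box*0>0;D[225:335,150:270]=1
rm=(D&(P[...,2]>.027)).astype(np.uint8)
k=max(cv2.findContours(rm,0,cv2.CHAIN_APPROX_NONE)[0],key=cv2.contourArea)
X=np.array([onz(L,u,v,.032) for u,v in k[:,0]],np.float32)
print('dish',cv2.minAreaRect(X[:,:2]))
fm=(D&(hsv[...,2]>150)&(hsv[...,1]<60)&(P[...,2]<.012)).astype(np.uint8)
k=max(cv2.findContours(fm,0,cv2.CHAIN_APPROX_NONE)[0],key=cv2.contourArea)
X=np.array([onz(L,u,v,.004) for u,v in k[:,0]],np.float32); print('floor',cv2.minAreaRect(X[:,:2]))
E
```

```text
plate [ 0.5465151  -0.2747415   0.12449595] 0.011885032028444204
ptr
[390 185  12   2  14] [395.         185.14285714] [ 0.69517851 -0.29634631  0.028     ]
[324 189   4  14  42] [325.69047619 196.45238095] [ 0.66401299 -0.14492495  0.028     ]
[394 314  12  10  80] [399.4 318.4] [ 0.40648904 -0.30462945  0.028     ]
white
[382 243  19  13 132] [389.75757576 248.09848485] [ 0.54946865 -0.281321    0.05      ]
[353 275  18  20 250] [361.544 283.692] [ 0.47300786 -0.22337399  0.05      ]
knob
[310 185  22  18 327] [318.62996942 193.32721713] [ 0.64821175 -0.12905385  0.099     ]
[403 239  10  10  72] [407.83333333 243.34722222] [ 0.550522   -0.30956902  0.099     ]
pockets
(array([ 0.47332326, -0.22276589,  0.03050954]), np.float64(0.0007341137702034491)) (array([ 0.47324119, -0.22282803,  0.032     ]), np.float64(0.0015388882192465835))
(array([ 0.4939619 , -0.34755335,  0.03124703]), np.float64(0.0006280625164876814)) (array([ 0.49397599, -0.34757494,  0.032     ]), np.float64(0.0008447991384059754))
(array([ 0.59748428, -0.20121639,  0.03134967]), np.float64(0.0006875147858904269)) (array([ 0.59748828, -0.20124102,  0.032     ]), np.float64(0.0008599128005978619))Traceback (most recent call last):
  File "<stdin>", line 24, in <module>
cv2.error: OpenCV(4.12.0) /io/opencv/modules/imgproc/src/convhull.cpp:143: error: (-215:Assertion failed) total >= 0 && (depth == CV_32F || depth == CV_32S) in function 'convexHull'
```

```bash
python3 - <<'E'
from m import *
L=load('top0');(c,r),hsv=plate(L)
P=cloud(L)
D=np.zeros((480,640),bool);D[225:335,150:270]=1
print(P[245:320:10,210,2],P[280,155:265:8,2])
w=(D&(hsv[...,1]<80)).astype(np.uint8)
k=max(cv2.findContours(w,0,cv2.CHAIN_APPROX_NONE)[0],key=cv2.contourArea)
X=np.array([onz(L,u,v,.032) for u,v in k[:,0]],np.float32); 
print('rim',cv2.minAreaRect(X[:,:2].astype(np.float32)))
fm=(D&(hsv[...,2]>125)&(hsv[...,1]<80)).astype(np.uint8);fm=cv2.morphologyEx(fm,cv2.MORPH_OPEN,np.ones((5,5)))
k=max(cv2.findContours(fm,0,cv2.CHAIN_APPROX_NONE)[0],key=cv2.contourArea)
X=np.array([onz(L,u,v,.004) for u,v in k[:,0]],np.float32); print('floor',cv2.minAreaRect(X[:,:2].astype(np.float32)))
# ring centres by eye in z2: inner circle (337,314)/5.45+offset
print(onz(L,150+337/5.45-.5,225+314/5.45-.5,.004), onz(L,150+337/5.45-.5,225+316/5.45-.5,.004))
s=manip.sense()
from scipy.spatial.transform import Rotation as R
M=R.from_quat(s['tool_rot']).as_matrix();print(M)
for t in ([.5515,-.3099,.16],[.5515,-.3099,.078]): print(M.T@(np.array(t)-s['tcp_pos'])/.4)
E
```

```text
[ 1.55084020e-02  4.42643633e-03 -2.44426761e-05  6.86653553e-04
  8.07755616e-04  2.45704916e-03  2.87617392e-03  7.94000564e-04] [ 0.00092611  0.00300057  0.02313168  0.00580484  0.00309506  0.00679276
  0.01034916  0.00345071  0.00264189  0.00575659  0.00502046  0.00229809
  0.03213187 -0.00501771]
rim ((0.47111979126930237, 0.09376062452793121), (0.1783590316772461, 0.1772545427083969), 78.27719116210938)
floor ((0.4721039831638336, 0.09465226531028748), (0.13964267075061798, 0.13915984332561493), 78.57445526123047)
[0.47102578 0.09476772 0.004     ] [0.47023689 0.09470482 0.004     ]
[[ 9.45140352e-01  3.26664417e-01 -2.70517097e-04]
 [ 3.26664406e-01 -9.45138956e-01  1.64897817e-03]
 [ 2.82986246e-04 -1.64688412e-03 -9.99998604e-01]]
[ 1.04962097 -0.37822046  0.20480455]
[ 1.04956296 -0.37788285  0.40980427]
```

Call:
move_arm:
  deltas:
    - [0.05,-0.02,0,0,100]
    - [0.14,-0.05,0,0,100]
    - [0.24,-0.08,0.01,0,100]
    - [0.33,-0.12,0.03,0,100]
    - [0.42,-0.15,0.05,0,100]
    - [0.51,-0.18,0.07,0,100]
    - [0.6,-0.22,0.09,0,100]
    - [0.69,-0.25,0.11,0,100]
  force: 30

```text
t: 0.82
tcp_pos: [0.4332, -0.4039, 0.1977]
tool_rot: [0.986, 0.166, -0.0, -0.001]
force: [-0.1, -1.1, -0.0]
finger_gap: 1.001
```

Call:
move_arm:
  deltas:
    - [0.09,-0.03,0.02,0,100]
    - [0.18,-0.06,0.04,0,100]
    - [0.26,-0.09,0.06,0,100]
    - [0.32,-0.11,0.08,0,100]
    - [0.35,-0.125,0.095,0,100]
    - [0.36,-0.128,0.095,0,100]
    - [0.36,-0.128,0.095,0,100]
    - [0.36,-0.128,0.095,0,100]

```text
t: 1.48
tcp_pos: [0.551, -0.3115, 0.1605]
tool_rot: [0.986, 0.165, -0.0, 0.0]
force: [0.4, 0.4, 0.9]
finger_gap: 1.0
```

```bash
python3 - <<'E'
from h import *
s=manip.sense();print(s['t'],s['tcp_pos'],s['tool_rot'],s['force'],s['q'])
snap('wrist','w1')
E
```

```text
1.4833 [ 0.551031   -0.31149334  0.16049566] [ 9.86234287e-01  1.65353562e-01 -2.83971749e-04  2.24870881e-04] [0.37930434 0.37760912 0.9203713 ] [-6.90448483e-01  6.34356314e-01  1.48498781e+00 -8.48159167e-04
  1.02228089e+00  5.48557086e-01]
```

View pics/w1.png

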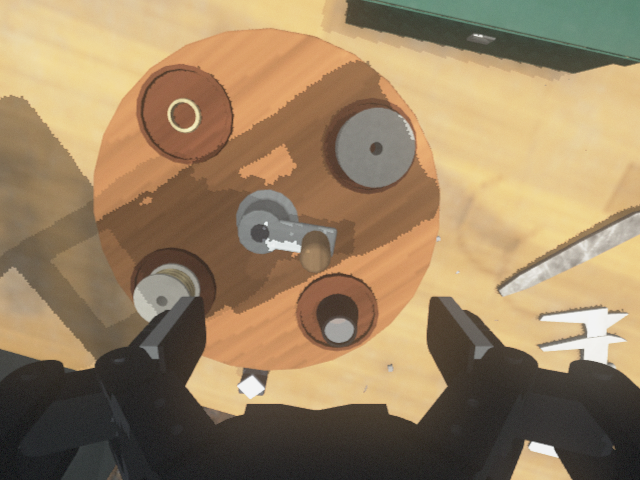

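```bash
python3 - <<'E'
from h import *
L=load('w1'); p=L['p'][:,:,::-1]
cv2.imwrite('pics/z3.png',cv2.resize(p[180:420,120:400],(700,600),interpolation=cv2.INTER_CUBIC))
P=cloud(L)
m=(P[...,2]>.09)&(P[...,2]<.105); m[300:]=0
n,l,s,ce=cv2.connectedComponentsWithStats(m.astype(np.uint8))
for i in range(1,n):
    if s[i,4]>50: print('knob',s[i],ce[i],onz(L,*ce[i],.099))
print('ptr',onz(L,252,384,.028),'spool',onz(L,163,293,.05))
E
```

```text
knob [299 241  32  32 799] [314.38297872 256.6057572 ] [ 0.55452802 -0.30960575  0.099     ]
ptr [ 0.41128907 -0.30449155  0.028     ] spool [ 0.47909566 -0.22299536  0.05      ]
```

View pics/z3.png

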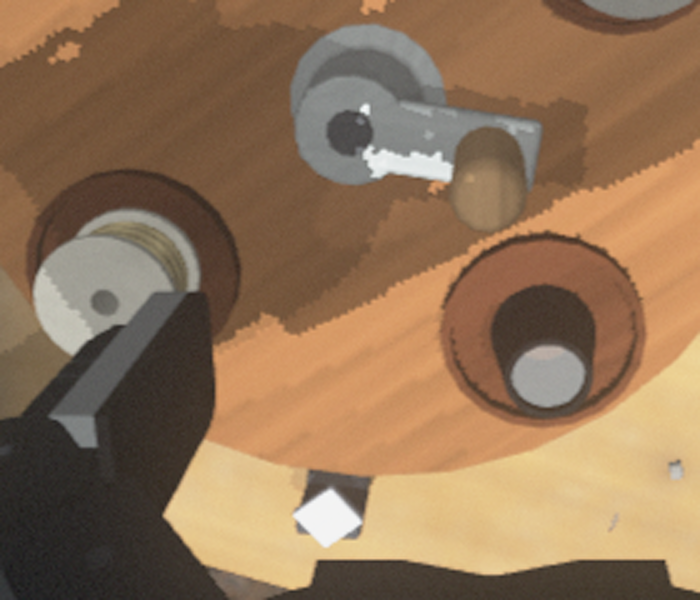

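Call:
move_arm:
  deltas:
    - [0.005,-0.003,0.05,0,100]
    - [0.005,-0.003,0.11,0,100]
    - [0.005,-0.003,0.16,0,80]
    - [0.005,-0.003,0.195,0,60]
    - [0.005,-0.003,0.205,0,40]
    - [0.005,-0.003,0.205,0,15]
    - [0.005,-0.003,0.205,0,5]
    - [0.005,-0.003,0.205,0,5]
  force: 25

```text
t: 2.2
tcp_pos: [0.5536, -0.31, 0.0797]
tool_rot: [0.986, 0.165, 0.001, 0.001]
force: [-0.2, -0.7, -2.6]
finger_gap: 0.197
```

```bash
python3 - <<'E'
from h import *
s=manip.sense();print(s)
snap('wrist','w2');snap('side','s2')
E
```

```text
{'t': 2.2, 'q': array([-6.86212195e-01,  7.46310008e-01,  1.52831604e+00, -3.89440200e-04,
        8.64577025e-01,  5.52760182e-01]), 'qd': array([ 0.00561187, -0.00029002,  0.0027344 , -0.01262272, -0.00947679,
        0.00184027]), 'tau': array([ 6.09950535e-01, -4.84868467e+01, -1.26764497e+01,  3.08022425e-01,
        3.49249772e-02, -8.66101175e-06]), 'tcp_pos': array([ 0.55355971, -0.3099927 ,  0.07973801]), 'tool_rot': array([9.86246588e-01, 1.65276187e-01, 6.75012444e-04, 9.96933350e-04]), 'force': array([-0.23147627, -0.72237021, -2.57664072]), 'ft_torque': array([-0.25446484,  0.03600732,  0.01736368]), 'finger_gap': 0.19660844301122918}
```

View pics/w2.png

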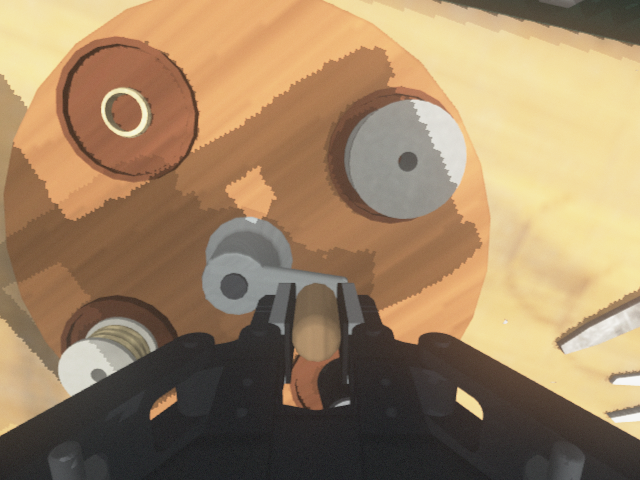

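View pics/s2.png

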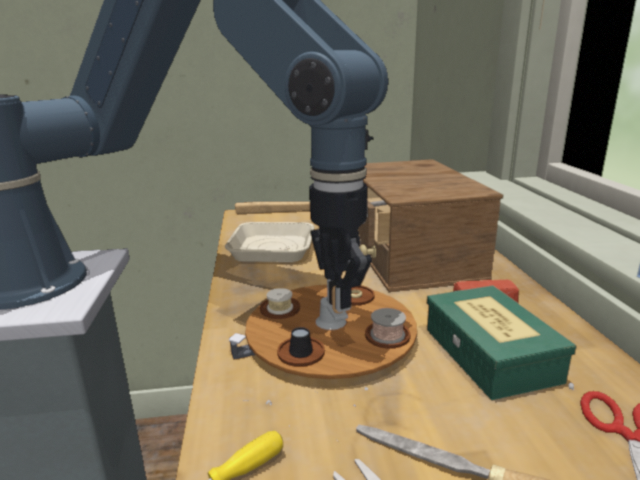

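```bash
python3 - <<'E'
from h import *
th=np.radians(19.05);a0=np.radians(-80.2)
s=np.linspace(0,1,17); prof=10*s**3-15*s**4+6*s**5
D=[]
for k in prof[1:]:
    a=a0+np.radians(47.3)*k
    w=.036*np.array([np.cos(a)-np.cos(a0),np.sin(a)-np.sin(a0)])/.4
    D.append([w@[np.cos(th),np.sin(th)],w@[np.sin(th),-np.cos(th)]])
D=np.array(D);print(D[:8].round(3).tolist());print((D[8:]-D[7]).round(3).tolist())
E
```

```text
[[0.0, 0.0], [0.001, 0.0], [0.004, 0.001], [0.008, 0.001], [0.013, 0.001], [0.02, 0.001], [0.028, 0.0], [0.037, -0.002]]
[[0.008, -0.003], [0.016, -0.006], [0.022, -0.009], [0.027, -0.012], [0.03, -0.014], [0.032, -0.016], [0.033, -0.016], [0.033, -0.016]]
```

Call:
move_arm:
  deltas:
    - [0.0,0.0,0,0,5]
    - [0.001,0.0,0,0,5]
    - [0.004,0.001,0,0,5]
    - [0.008,0.001,0,0,5]
    - [0.013,0.001,0,0,5]
    - [0.02,0.001,0,0,5]
    - [0.028,0.0,0,0,5]
    - [0.037,-0.002,0,0,5]

```text
t: 2.97
tcp_pos: [0.568, -0.3041, 0.0796]
tool_rot: [0.986, 0.166, 0.001, 0.001]
force: [-1.6, -2.0, 6.2]
finger_gap: 0.196
```

Call:
move_arm:
  deltas:
    - [0.008,-0.003,0,0,5]
    - [0.016,-0.006,0,0,5]
    - [0.022,-0.009,0,0,5]
    - [0.027,-0.012,0,0,5]
    - [0.03,-0.014,0,0,5]
    - [0.032,-0.016,0,0,5]
    - [0.033,-0.016,0,0,5]
    - [0.033,-0.016,0,0,5]

```text
t: 3.63
tcp_pos: [0.5786, -0.2927, 0.0796]
tool_rot: [0.986, 0.166, 0.001, 0.001]
force: [-0.8, 0.4, 6.1]
finger_gap: 0.2
```

```bash
python3 - <<'E'
from m import *
s=manip.sense();print(s['t'],s['tcp_pos'],s['force'],s['finger_gap'])
snap('top','t3')
L=load('t3');cv2.imwrite('pics/z4.png',cv2.resize(L['p'][185:335,310:460,::-1],(600,600),interpolation=cv2.INTER_CUBIC))
E
```

```text
3.6333 [ 0.57855323 -0.29269668  0.07963339] [-0.79121969  0.36251432  6.09467549] 0.20040231050869953
```

View pics/z4.png

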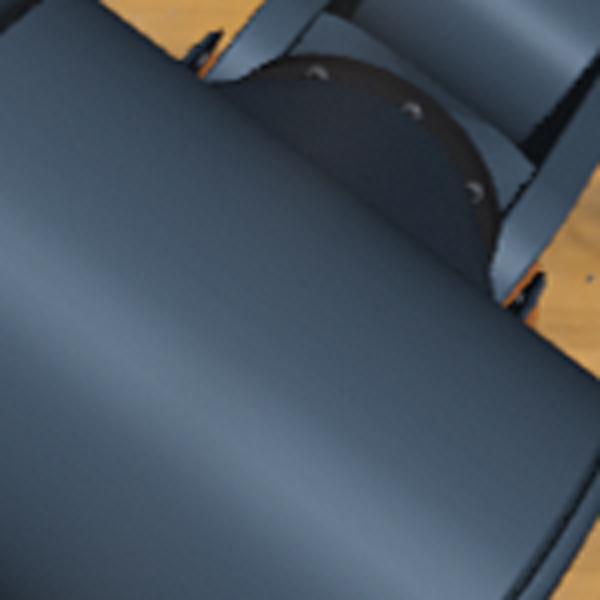

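Call:
move_arm:
  deltas:
    - [0,0,0,0,30]
    - [0,0,0,0,60]
    - [0,0,-0.01,0,90]
    - [0,0,-0.06,0,100]
    - [0,0,-0.14,0,100]
    - [0,0,-0.21,0,100]
    - [0,0,-0.24,0,100]
    - [0,0,-0.24,0,100]

```text
t: 4.35
tcp_pos: [0.5792, -0.2939, 0.1779]
tool_rot: [0.986, 0.166, 0.003, 0.002]
force: [-0.2, 0.0, -0.3]
finger_gap: 1.001
```

```bash
python3 - <<'E'
from m import *
s=manip.sense();print(s['t'],s['tcp_pos'],s['force'],s['finger_gap'])
snap('wrist','w4')
E
```

```text
4.35 [ 0.57923708 -0.29388043  0.1778604 ] [-0.15156186  0.044227   -0.25986658] 1.000843860911828
```

View pics/w4.png

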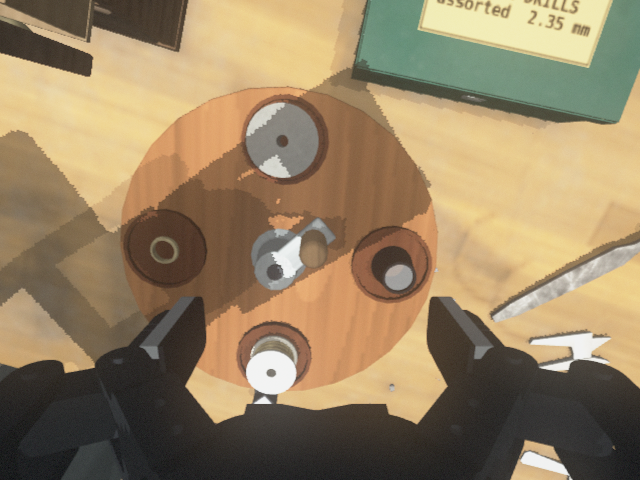

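```bash
python3 - <<'E'
from m import *
L=load('w4');p=L['p'][:,:,::-1]
a=cv2.resize(p[190:310,110:230],(400,400),interpolation=cv2.INTER_CUBIC)
b=cv2.resize(p[205:325,335:455],(400,400),interpolation=cv2.INTER_CUBIC)
c=cv2.resize(p[310:420,190:340],(545,400),interpolation=cv2.INTER_CUBIC)
cv2.imwrite('pics/z5.png',np.hstack([a,b]));cv2.imwrite('pics/z6.png',c)
E
```

```text
(no output)
```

View pics/z5.png

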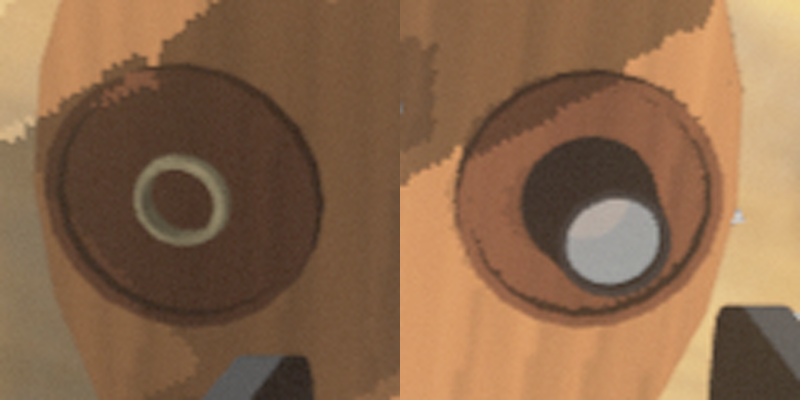

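View pics/z6.png

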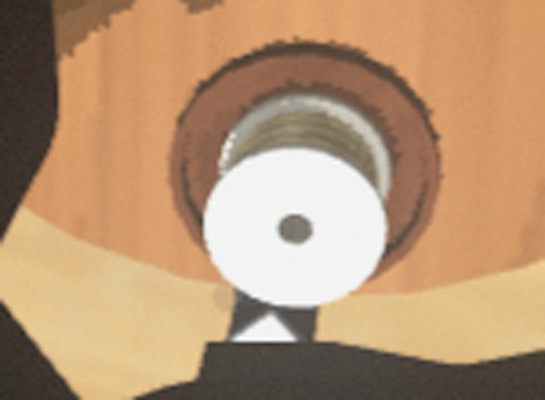

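```bash
python3 - <<'E'
from m import *
L=load('w4')
A=onz(L,165.2,248.5,.03);B=onz(L,391.9,264.2,.03);C=(A+B)/2;d=A-B
print(A,B,C,np.linalg.norm(d)/2)
S=onz(L,190+295*.275,310+228*.275,.05);K=onz(L,313,249,.099)
# copper top centre
print('ringpocket ang',np.degrees(np.arctan2(d[1],d[0])),' -> spool pocket', np.degrees(np.arctan2(d[1],d[0]))+90)
print('S',S,'rel',S-C,np.degrees(np.arctan2(*(S-C)[1::-1]))%360,np.hypot(*(S-C)[:2]))
T=onz(load('w1'),252,384,.028);print('ptr seen in w1 rel C',np.degrees(np.arctan2(*(T-C)[1::-1]))%360)
s=manip.sense();print(C-s['tcp_pos'])
E
```

```text
[ 0.52507907 -0.18901211  0.03      ] [ 0.57104108 -0.36178128  0.03      ] [ 0.54806008 -0.27539669  0.03      ] 0.08938916924522332
ringpocket ang 104.89742472558639  -> spool pocket 194.8974247255864
S [ 0.45950964 -0.29854382  0.05      ] rel [-0.08855044 -0.02314712  0.02      ] 194.64934887928243 0.09152578313006307
ptr seen in w1 rel C 192.00933019444136
[-0.02991204  0.0176759  -0.14551661]
```

The carousel is about 2.8° past the pointer. I'll regrip the knob and move it back about 1.7 mm.

Call:
move_arm:
  deltas:
    - [0,0,0.05,0,100]
    - [0,0,0.13,0,100]
    - [0,0,0.2,0,80]
    - [0,0,0.24,0,60]
    - [0,0,0.242,0,40]
    - [0,0,0.242,0,15]
    - [0,0,0.242,0,5]
    - [0,0,0.242,0,5]

```text
t: 5.07
tcp_pos: [0.5777, -0.293, 0.0782]
tool_rot: [0.986, 0.166, 0.0, 0.0]
force: [0.6, -0.8, -6.8]
finger_gap: 0.198
```

Call:
move_arm:
  deltas:
    - [0,0,0,0,5]
    - [0,0,0,0,5]
    - [-0.001,0.001,0,0,5]
    - [-0.002,0.002,0,0,5]
    - [-0.003,0.003,0,0,5]
    - [-0.003,0.003,0,0,5]
    - [-0.003,0.003,0,0,5]
    - [-0.003,0.003,0,0,5]

```text
t: 5.73
tcp_pos: [0.5768, -0.2946, 0.0781]
tool_rot: [0.986, 0.166, 0.0, 0.0]
force: [0.1, -0.0, 1.3]
finger_gap: 0.196
```

Call:
move_arm:
  deltas:
    - [0,0,0,0,30]
    - [0,0,0,0,60]
    - [0,0,-0.01,0,90]
    - [0,0,-0.06,0,100]
    - [0,0,-0.14,0,100]
    - [0,0,-0.21,0,100]
    - [0,0,-0.24,0,100]
    - [0,0,-0.24,0,100]

```text
t: 6.4
tcp_pos: [0.5786, -0.2958, 0.1774]
tool_rot: [0.986, 0.166, 0.003, 0.003]
force: [0.5, 0.1, 0.2]
finger_gap: 0.999
```

Call:
move_arm:
  deltas:
    - [0,-0.06,0,0,100]
    - [0,-0.15,0,0,100]
    - [0,-0.25,0,0,100]
    - [0,-0.35,0,0,100]
    - [0,-0.45,0,0,100]
    - [0,-0.55,0,0,100]
    - [0,-0.63,0,0,100]
    - [0,-0.65,0,0,100]

```text
t: 7.07
tcp_pos: [0.4867, -0.0436, 0.1717]
tool_rot: [0.986, 0.167, -0.004, -0.003]
force: [0.5, 0.1, 0.4]
finger_gap: 0.998
```

```bash
python3 - <<'E'
from m import *
s=manip.sense();print(s['t'],s['tcp_pos'],s['force'],s['finger_gap'])
snap('top','t5')
L=load('t5');cv2.imwrite('pics/z7.png',cv2.resize(L['p'][185:335,310:460,::-1],(600,600),interpolation=cv2.INTER_CUBIC))
hsv=plate(L)[1]
box=np.zeros((480,640),bool);box[185:335,310:460]=1
m=(box&(hsv[...,2]<100)&(hsv[...,1]>165)).astype(np.uint8); m=cv2.morphologyEx(m,cv2.MORPH_CLOSE,np.ones((3,3)))
for k in cv2.findContours(m,0,cv2.CHAIN_APPROX_NONE)[0]:
    if cv2.contourArea(k)>250:
        X=np.array([onz(L,u,v,.03) for u,v in k[:,0]]); x,r=circ(X,.032)
        print(x,r,np.degrees(np.arctan2(x[1]+.2744,x[0]-.5457))%360)
m=(box&(hsv[...,1]<30)&(hsv[...,2]>150)).astype(np.uint8)
n,l,s,ce=cv2.connectedComponentsWithStats(m)
for i in range(1,n):
    if s[i,4]>30: print(s[i],ce[i],onz(L,*ce[i],.05))
E
```

```text
7.0667 [ 0.48668372 -0.04363794  0.17173146] [0.49410931 0.05689892 0.38986541] 0.998337949826718
[ 0.45839717 -0.29206484  0.032     ] 0.0017460237496087054 191.43877852037613
[ 0.5277123  -0.18654026  0.032     ] 0.0017633242568318545 101.57038850639165
[ 0.56428552 -0.36170667  0.032     ] 0.0011793363229278982 282.01752680488255
[381 235  19  21 189] [389.53439153 245.67724868] [ 0.55460724 -0.28085715  0.05      ]
[386 283  20  20 301] [395.49833887 292.31229236] [ 0.45770932 -0.29301992  0.05      ]
[395 313  10  10  62] [399.20967742 317.32258065] [ 0.40742645 -0.30037325  0.05      ]
```

View pics/z7.png

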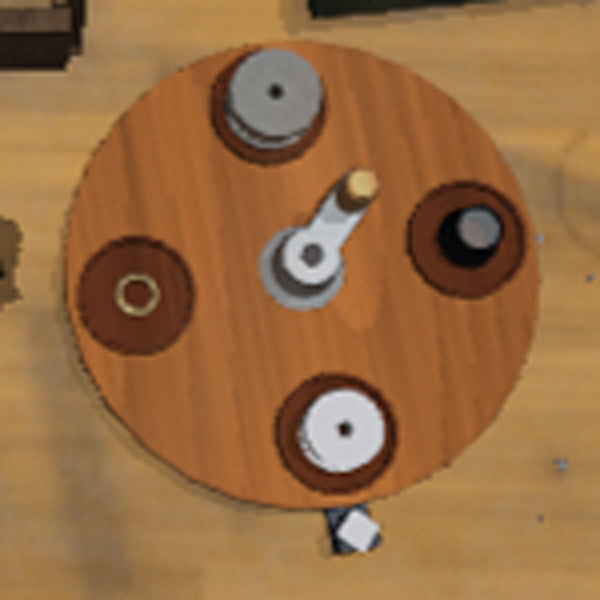

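Call:
move_arm:
  deltas:
    - [-0.03,0.06,0,0,100]
    - [-0.07,0.15,0,0,100]
    - [-0.11,0.24,0.02,0,100]
    - [-0.15,0.33,0.04,0,100]
    - [-0.2,0.42,0.06,0,100]
    - [-0.24,0.5,0.08,0,100]
    - [-0.265,0.555,0.1,0,90]
    - [-0.27,0.567,0.1,0,80]

```text
t: 7.78
tcp_pos: [0.4629, -0.3043, 0.1313]
tool_rot: [0.987, 0.163, -0.0, 0.001]
force: [1.1, 0.3, -0.2]
finger_gap: 0.805
```

Call:
move_arm:
  deltas:
    - [0,0,0,0,80]
    - [0,0,0,0,80]
    - [0,0,0,0,80]
    - [0,0,0,0,80]
    - [0,0,0,0,80]
    - [0,0,0,0,80]
    - [0,0,0,0,80]
    - [0,0,0,0,80]

```text
t: 8.45
tcp_pos: [0.4639, -0.2978, 0.1338]
tool_rot: [0.986, 0.166, 0.0, 0.0]
force: [0.0, -0.0, -0.3]
finger_gap: 0.8
```

```bash
python3 - <<'E'
from m import *
from scipy.spatial.transform import Rotation as R
s=manip.sense();print(s['t'],s['tcp_pos'],s['tool_rot'],s['finger_gap'])
M=R.from_quat(s['tool_rot']).as_matrix();print(M.T@(np.array([.4588,-.2932,.043])-s['tcp_pos'])/.4)
snap('wrist','w6');snap('side','s6')
E
```

```text
8.45 [ 0.46392989 -0.29781703  0.13375269] [9.86114391e-01 1.66067409e-01 9.26247200e-05 1.25803347e-04] 0.7998179163627432
[-0.00836887 -0.01516958  0.22687633]
```

View pics/w6.png

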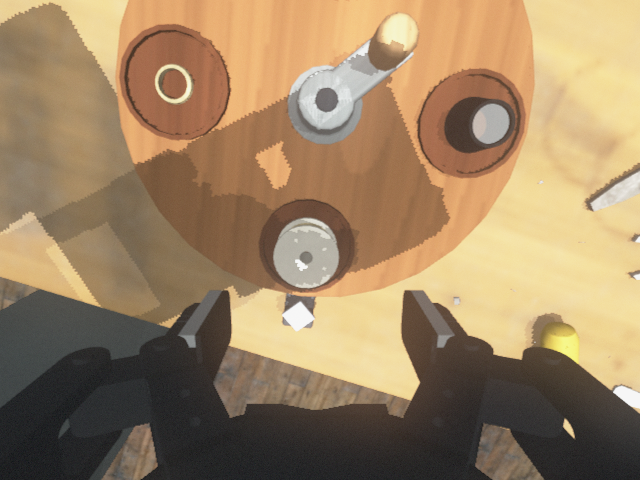

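View pics/s6.png

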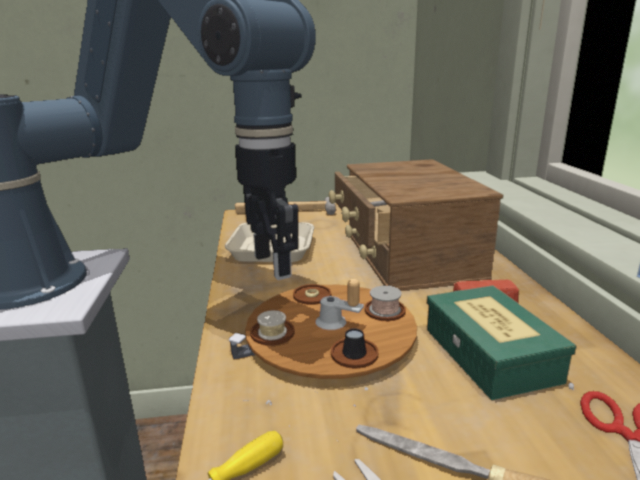

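```bash
python3 - <<'E'
from m import *
L=load('w6'); S=onz(L,307,254.5,.05); K=onz(L,395,35,.099); print(S,K,'ptr',onz(L,299,316.5,.028))
from scipy.spatial.transform import Rotation as R
s=manip.sense()
M=R.from_quat(s['tool_rot']).as_matrix();print(M.T@(S-s['tcp_pos'])/.4)
E
```

```text
[ 0.46039898 -0.2935323   0.05      ] [ 0.57503915 -0.2929746   0.099     ] ptr [ 0.40853202 -0.3048048   0.028     ]
[-0.00443581 -0.01355619  0.20908457]
```

Call:
move_arm:
  deltas:
    - [-0.006,-0.014,0.02,0,80]
    - [-0.006,-0.014,0.06,0,80]
    - [-0.006,-0.014,0.11,0,80]
    - [-0.006,-0.014,0.16,0,80]
    - [-0.006,-0.014,0.2,0,80]
    - [-0.006,-0.014,0.22,0,80]
    - [-0.006,-0.014,0.225,0,80]
    - [-0.006,-0.014,0.225,0,80]

```text
t: 9.22
tcp_pos: [0.4595, -0.2937, 0.0432]
tool_rot: [0.986, 0.166, -0.0, -0.0]
force: [0.7, -1.1, 0.1]
finger_gap: 0.798
```

```bash
python3 - <<'E'
from m import *
s=manip.sense();print(s['t'],s['tcp_pos'],s['force'],s['finger_gap'])
snap('wrist','w7');snap('side','s7')
p=load('s7')['p'][:,:,::-1];cv2.imwrite('pics/s7z.png',cv2.resize(p[180:400,180:460],(764,600),interpolation=cv2.INTER_CUBIC))
E
```

```text
9.2167 [ 0.45951721 -0.29367755  0.04318451] [ 0.69147689 -1.10966336  0.07168573] 0.7983804151718197
```

View pics/w7.png

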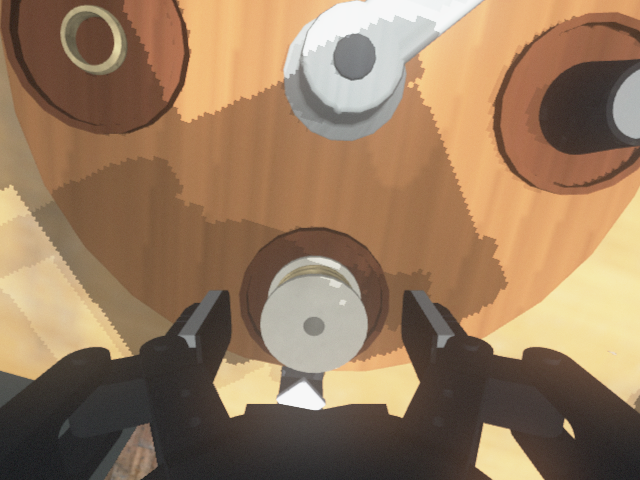

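View pics/s7z.png

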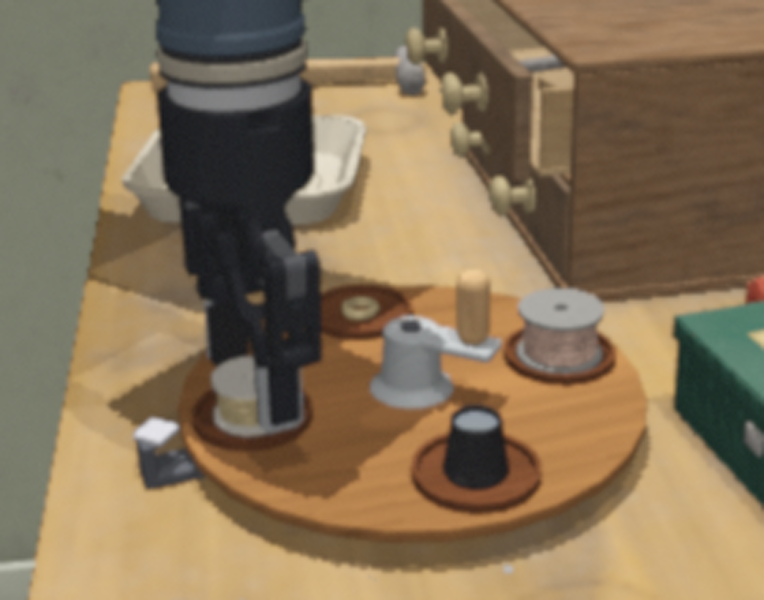

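Call:
move_arm:
  deltas:
    - [0,0,0,0,70]
    - [0,0,0,0,60]
    - [0,0,0,0,55]
    - [0,0,0,0,50]
    - [0,0,0,0,46]
    - [0,0,0,0,42]
    - [0,0,0,0,38]
    - [0,0,0,0,35]
  force: 40

```text
t: 9.98
tcp_pos: [0.4598, -0.2942, 0.0443]
tool_rot: [0.986, 0.166, 0.0, 0.001]
force: [-0.7, -0.2, 4.5]
finger_gap: 0.416
```

Call:
move_arm:
  deltas:
    - [0,0,0,0,35]
    - [0,0,0,0,35]
    - [0,0,-0.005,0,35]
    - [0,0,-0.015,0,35]
    - [0,0,-0.03,0,35]
    - [0,0,-0.05,0,35]
    - [0,0,-0.06,0,35]
    - [0,0,-0.06,0,35]

```text
t: 10.65
tcp_pos: [0.4603, -0.2943, 0.0688]
tool_rot: [0.986, 0.166, 0.001, 0.001]
force: [-0.4, -0.2, -0.3]
finger_gap: 0.412
```

```bash
python3 - <<'E'
from m import *
s=manip.sense();print(s['t'],s['tcp_pos'],s['force'],s['finger_gap'])
snap('wrist','w8');snap('side','s8')
p=load('s8')['p'][:,:,::-1];cv2.imwrite('pics/s8z.png',cv2.resize(p[180:400,180:460],(764,600),interpolation=cv2.INTER_CUBIC))
E
```

```text
10.65 [ 0.46025578 -0.29427965  0.06881853] [-0.41890677 -0.16961243 -0.29887756] 0.4121923589082828
```

View pics/w8.png

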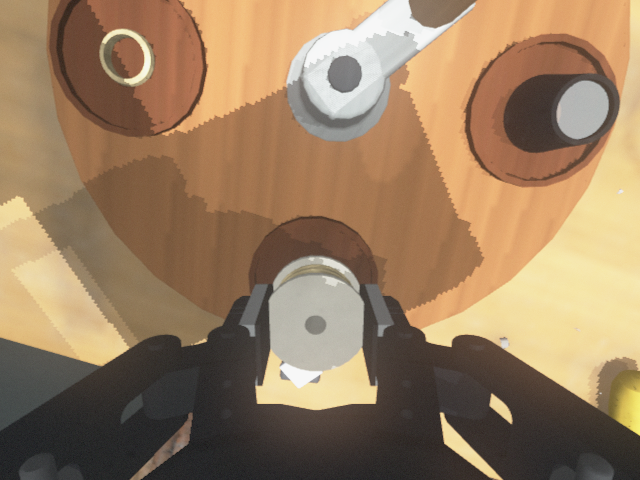

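View pics/s8z.png

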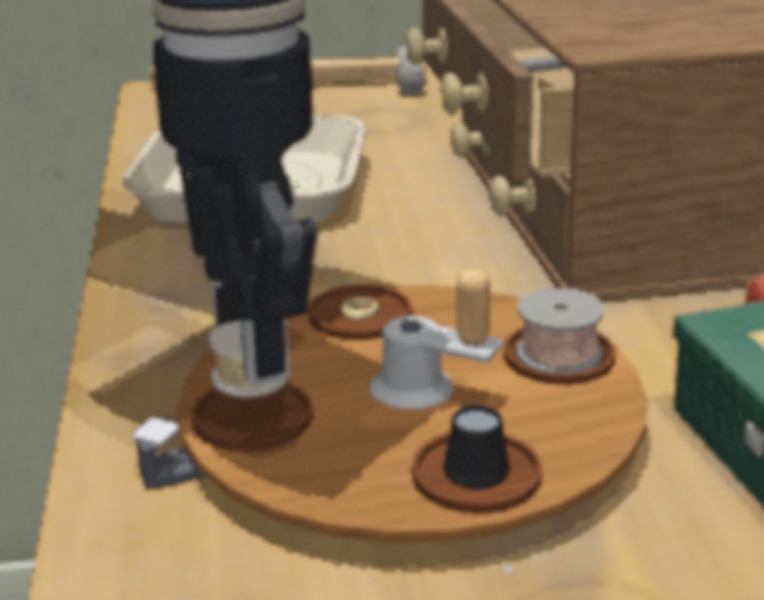

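Call:
move_arm:
  deltas:
    - [0,0,-0.03,0,35]
    - [0,-0.01,-0.08,0,35]
    - [0.01,-0.04,-0.13,0,35]
    - [0.04,-0.1,-0.17,0,35]
    - [0.07,-0.18,-0.19,0,35]
    - [0.1,-0.26,-0.2,0,35]
    - [0.13,-0.34,-0.2,0,35]
    - [0.16,-0.42,-0.2,0,35]

```text
t: 11.42
tcp_pos: [0.465, -0.1127, 0.1478]
tool_rot: [0.986, 0.165, 0.0, 0.0]
force: [1.1, -0.2, 0.2]
finger_gap: 0.408
```

Call:
move_arm:
  deltas:
    - [0.03,-0.08,0,0,35]
    - [0.06,-0.16,0,0,35]
    - [0.09,-0.24,0,0,35]
    - [0.12,-0.32,0,0,35]
    - [0.145,-0.39,0,0,35]
    - [0.165,-0.44,0,0,35]
    - [0.178,-0.475,0,0,35]
    - [0.183,-0.489,0,0,35]

```text
t: 12.08
tcp_pos: [0.4699, 0.0968, 0.1473]
tool_rot: [0.986, 0.167, -0.0, -0.0]
force: [-0.2, 0.6, -1.3]
finger_gap: 0.413
```

Call:
move_arm:
  deltas:
    - [0,0,0.02,0,35]
    - [0,0,0.06,0,35]
    - [0,0,0.1,0,35]
    - [0,0,0.14,0,35]
    - [0,0,0.16,0,35]
    - [0,0,0.17,0,35]
    - [0,0,0.17,0,35]
    - [0,0,0.17,0,35]

```text
t: 12.75
tcp_pos: [0.4707, 0.0942, 0.0795]
tool_rot: [0.986, 0.165, 0.0, 0.0]
force: [-0.0, 0.1, -1.2]
finger_gap: 0.413
```

```bash
python3 - <<'E'
from m import *
s=manip.sense();print(s['t'],s['tcp_pos'],s['tool_rot'],s['force'],s['finger_gap'])
snap('wrist','w9');snap('side','s9');snap('top','t9')
E
```

```text
12.75 [0.47072134 0.09424548 0.07953259] [9.86249911e-01 1.65260740e-01 1.32498060e-05 2.79140939e-05] [-0.00275798  0.11424638 -1.24518076] 0.4131359230064174
```

View pics/w9.png

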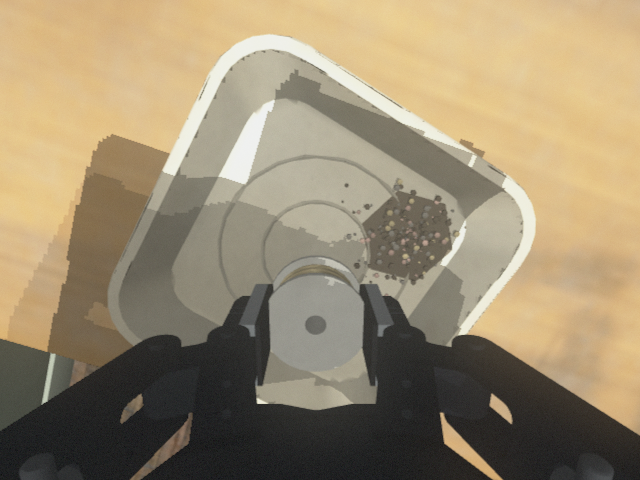

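View pics/t9.png

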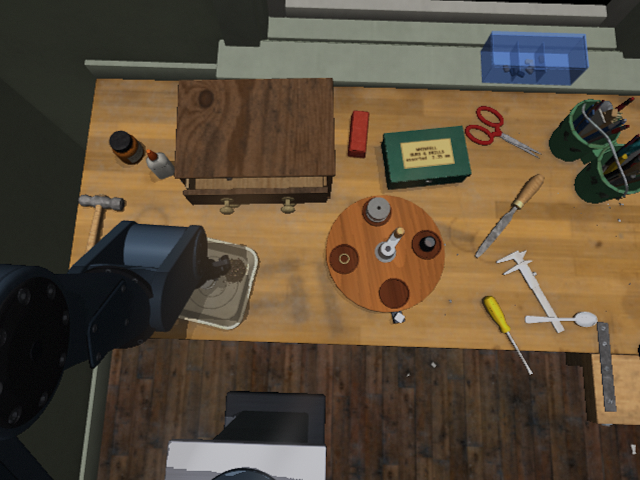

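View pics/s9.png

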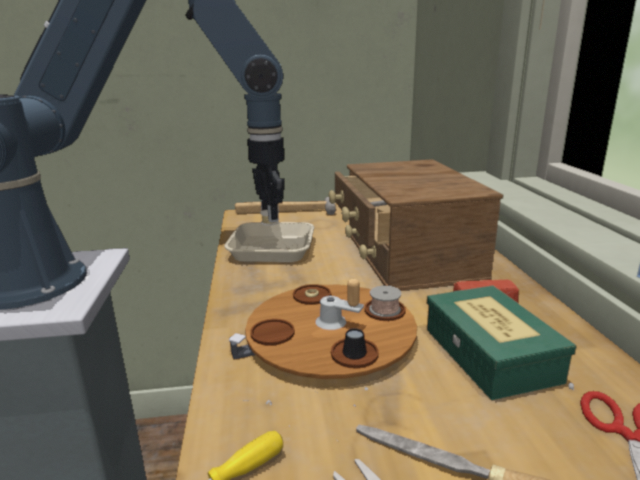

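The wrist view shows a pile of beads at about (410,235) in the dish, which is where one finger would come down with the jaws as they are. I'll check how high the pile is, then look at turning the wrist about 90°.

```bash
python3 - <<'E'
from m import *
L=load('w9');P=cloud(L)
m=P[215:260,390:440,2];print('pile z pct',np.percentile(m,[5,25,50,75,95]))
f=P[200:240,290:330,2];print('floor',np.percentile(f,[5,50,95]))
print('pile ctr',onz(L,410,237,.01),onz(L,362,237,.006))
# ring circle: outer ring pts by eye: left(219,240), top (315,156)
for u,v in [(346,185),(366,200),(352,238),(347,262),(355,265),(316,325),(172,275),(465,225)]: print(u,v,onz(L,u,v,.004),P[v,u])
print('spool',onz(L,316,324.5,.085))
# dish rim from wrist: visible corners
q=L['p'][140:320,280:480,::-1];cv2.imwrite('pics/z9.png',cv2.resize(q,(660,594),interpolation=cv2.INTER_CUBIC))
print(manip.sense()['q'])
E
```

```text
pile z pct [0.005288   0.00675514 0.00816437 0.01001425 0.01298483]
floor [0.00289519 0.00396451 0.00518202]
pile ctr [0.50019295 0.04852145 0.01      ] [0.49054124 0.07307772 0.006     ]
346 185 [0.51512898 0.09177994 0.004     ] [0.51525466 0.09194285 0.00538241]
366 200 [0.51093587 0.07825264 0.004     ] [0.51084043 0.07809536 0.00314146]
352 238 [0.48766954 0.07789504 0.004     ] [0.48771945 0.07793633 0.00422324]
347 262 [0.47302848 0.07552604 0.004     ] [0.47281872 0.07538608 0.00328727]
355 265 [0.47282414 0.07042546 0.004     ] [0.47367142 0.07105962 0.00686925]
316 325 [0.42834437 0.07929552 0.004     ] [0.46628749 0.09254566 0.0783696 ]
172 275 [0.43142066 0.1707396  0.004     ] [0.43227783 0.17028338 0.0057305 ]
465 225 [0.5160414  0.01956694 0.004     ] [0.51605821 0.01965763 0.00419431]
spool [0.46986658 0.09379508 0.085     ]
[-3.49700506e-02  6.17210108e-01  1.92518539e+00 -2.95424615e-05
  5.97580254e-01  1.20317771e+00]
```

View pics/z9.png

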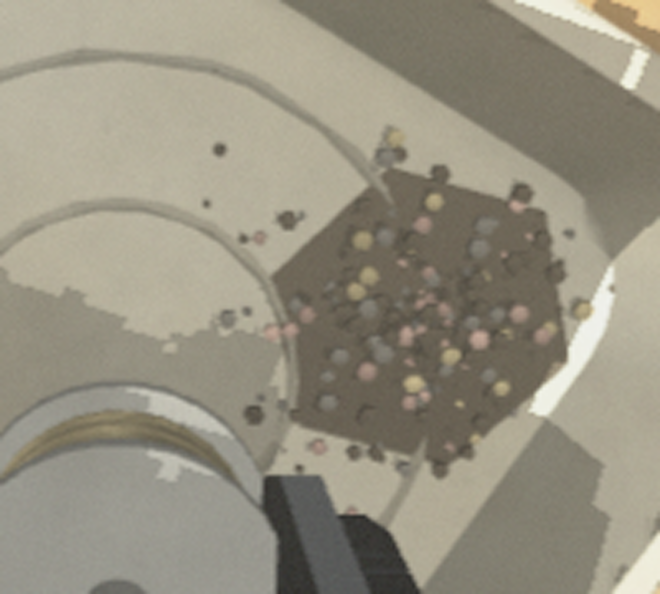

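```bash
python3 - <<'E'
from m import *
L=load('top0');f=lambda x,y:onz(L,150+x/5.45-.5,225+y/5.45-.5,.004)[:2]
C=np.array([.4711,.0940])
for n,q in dict(a=(380,270),b=(403,308),c=(345,345),d=(392,220),ring=(337,314),pile=(462,250),e=(430,323),g=(392,357)).items():
    w=f(*q)-C;print(n,f(*q).round(4),np.hypot(*w).round(4),np.degrees(np.arctan2(w[1],w[0])).round())
p=L['p'][225:335,150:270,::-1][35:85,40:90]
cv2.imwrite('pics/z10.png',cv2.resize(p,(600,600),interpolation=cv2.INTER_NEAREST))
E
```

```text
a [0.489  0.0792] 0.0233 -40.0
b [0.4743 0.0689] 0.0253 -83.0
c [0.4589 0.0907] 0.0126 -165.0
d [0.5091 0.0759] 0.0421 -25.0
ring [0.471  0.0948] 0.0008 96.0
pile [0.4981 0.0473] 0.0539 -60.0
e [0.4687 0.0579] 0.0362 -94.0
g [0.4549 0.0718] 0.0275 -126.0
```

View pics/z10.png

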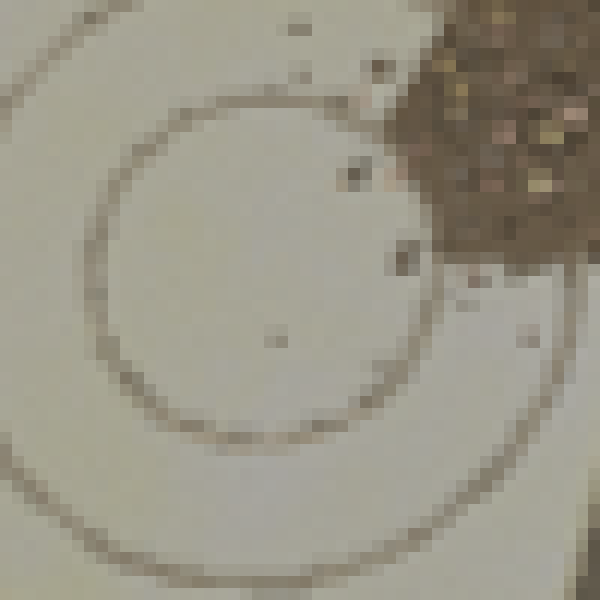

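Call:
move_arm:
  deltas:
    - [0,0,0,-0.06,35]
    - [0,0,0,-0.18,35]
    - [0,0,0,-0.32,35]
    - [0,0,0,-0.46,35]
    - [0,0,0,-0.6,35]
    - [0,0,0,-0.74,35]
    - [0,0,0,-0.87,35]
    - [0,0,0,-1.0,35]

```text
t: 13.57
tcp_pos: [0.471, 0.0948, 0.0803]
tool_rot: [0.914, 0.406, 0.001, 0.0]
force: [-0.8, 0.3, -1.1]
finger_gap: 0.411
```

Call:
move_arm:
  deltas:
    - [0,0,0,-0.13,35]
    - [0,0,0,-0.26,35]
    - [0,0,0,-0.38,35]
    - [0,0,0,-0.5,35]
    - [0,0,0,-0.62,35]
    - [0,0,0,-0.74,35]
    - [0,0,0,-0.87,35]
    - [0,0,0,-1.0,35]

```text
t: 14.23
tcp_pos: [0.471, 0.0948, 0.0803]
tool_rot: [0.785, 0.62, 0.001, 0.001]
force: [0.8, -0.1, -0.6]
finger_gap: 0.41
```

Call:
move_arm:
  deltas:
    - [0,0,0,-0.13,35]
    - [0,0,0,-0.26,35]
    - [0,0,0,-0.4,35]
    - [0,0,0,-0.56,35]
    - [0,0,0,-0.7,35]
    - [0,0,0,-0.82,35]
    - [0,0,0,-0.92,35]
    - [0,0,0,-1.0,35]

```text
t: 14.9
tcp_pos: [0.471, 0.0948, 0.0803]
tool_rot: [0.608, 0.794, 0.0, 0.001]
force: [0.3, -0.8, -0.5]
finger_gap: 0.41
```

Call:
move_arm:
  deltas:
    - [0,0,0,0,35]
    - [0,0,0,0,35]
    - [0,0,0,0,35]
    - [0,0,0,0,35]
    - [0,0,0,0,35]
    - [0,0,0,0,35]
    - [0,0,0,0,35]
    - [0,0,0,0,35]

```text
t: 15.57
tcp_pos: [0.4705, 0.0947, 0.0795]
tool_rot: [0.609, 0.793, -0.0, -0.0]
force: [-0.6, 0.7, -2.0]
finger_gap: 0.41
```

```bash
python3 - <<'E'
from m import *
s=manip.sense();print(s['t'],s['tcp_pos'],s['tool_rot'],s['force'],s['finger_gap'])
snap('wrist','w11')
E
```

```text
15.5667 [0.4704895  0.09472036 0.07949149] [ 6.08727726e-01  7.93379200e-01 -1.83553591e-05 -2.88346328e-05] [-0.61167078  0.69937155 -1.96668926] 0.40996129652531715
```

View pics/w11.png

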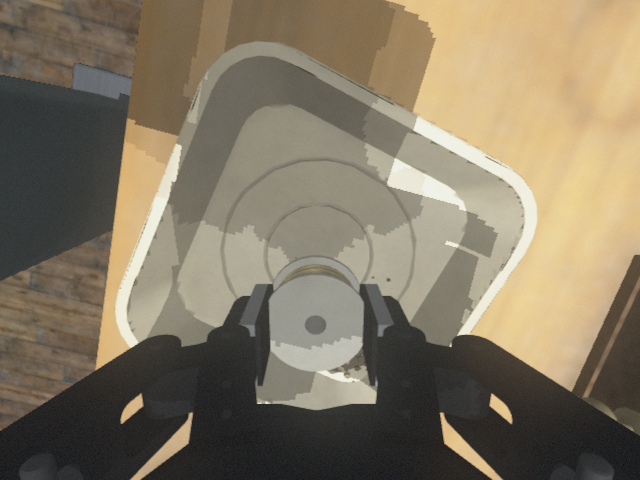

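```bash
python3 - <<'E'
from m import *
L=load('w11')
# circle through points by eye on the floor plane
I=np.array([onz(L,u,v,.004) for u,v in [(265,255),(318.5,205.5),(372,250),(283,219),(354,219)]]);print(circ(I[:,:2]))
O=np.array([onz(L,u,v,.004) for u,v in [(222,245),(319,158.5),(414,240),(251,183),(386,183)]]);print(circ(O[:,:2]))
S=onz(L,315.5,323.5,.0855);print('spool',S)
from scipy.spatial.transform import Rotation as R
s=manip.sense();M=R.from_quat(s['tool_rot']).as_matrix();print(M.T@([0.001,.0015,0])/.4, S-s['tcp_pos'])
E
```

```text
(array([0.47237958, 0.09330662, 0.03143096]), np.float64(0.00012644538320592396))
(array([0.47168978, 0.09495209, 0.05628268]), np.float64(0.0002735552606947425))
spool [0.47028791 0.09459191 0.0855    ]
[ 2.97477496e-03  3.38573682e-03 -3.06117828e-07] [-0.00018298 -0.00011836  0.00604368]
```

Call:
move_arm:
  deltas:
    - [0.002,0.002,0.01,0,35]
    - [0.004,0.004,0.03,0,35]
    - [0.004,0.004,0.06,0,35]
    - [0.004,0.004,0.09,0,35]
    - [0.004,0.004,0.11,0,35]
    - [0.004,0.004,0.12,0,35]
    - [0.004,0.004,0.125,0,35]
    - [0.004,0.004,0.125,0,35]

```text
t: 16.28
tcp_pos: [0.4714, 0.0967, 0.029]
tool_rot: [0.609, 0.793, -0.0, -0.0]
force: [0.1, -0.2, -0.7]
finger_gap: 0.41
```

Call:
move_arm:
  deltas:
    - [0,0,0.001,0,35]
    - [0,0,0.003,0,35]
    - [0,0,0.005,0,35]
    - [0,0,0.007,0,35]
    - [0,0,0.009,0,35]
    - [0,0,0.011,0,35]
    - [0,0,0.012,0,35]
    - [0,0,0.012,0,35]

```text
t: 16.95
tcp_pos: [0.4716, 0.0967, 0.0246]
tool_rot: [0.609, 0.793, -0.0, -0.0]
force: [-0.1, -0.7, -0.8]
finger_gap: 0.415
```

```bash
python3 - <<'E'
from m import *
s=manip.sense();print(s['t'],s['tcp_pos'],s['force'],s['finger_gap'])
snap('side','s12');p=load('s12')['p'][:,:,::-1];cv2.imwrite('pics/s12z.png',cv2.resize(p[160:280,200:340],(700,600),interpolation=cv2.INTER_CUBIC))
E
```

```text
16.95 [0.47159203 0.09667664 0.02464278] [-0.1015685  -0.70769014 -0.80608476] 0.41460754908407765
```

View pics/s12z.png

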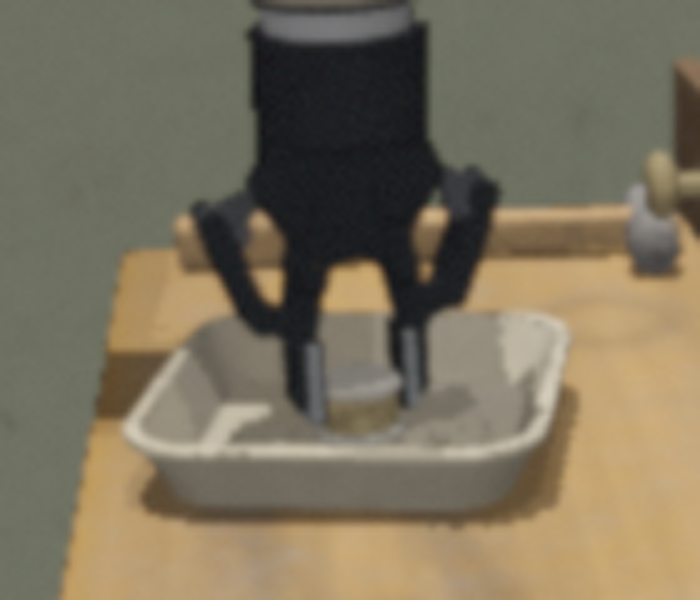

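Not yet in contact. I'll go down more slowly, up to about 3 mm, and watch the force.

Call:
move_arm:
  deltas:
    - [0,0,0.001,0,35]
    - [0,0,0.002,0,35]
    - [0,0,0.002,0,35]
    - [0,0,0.003,0,35]
    - [0,0,0.003,0,35]
    - [0,0,0.004,0,35]
    - [0,0,0.004,0,35]
    - [0,0,0.004,0,35]

```text
t: 17.67
tcp_pos: [0.4716, 0.0967, 0.0231]
tool_rot: [0.609, 0.793, -0.0, -0.0]
force: [0.9, -0.2, -0.5]
finger_gap: 0.411
```

Call:
move_arm:
  deltas:
    - [0,0,0.001,0,35]
    - [0,0,0.001,0,35]
    - [0,0,0.002,0,35]
    - [0,0,0.002,0,35]
    - [0,0,0.002,0,35]
    - [0,0,0.002,0,35]
    - [0,0,0.002,0,35]
    - [0,0,0.002,0,35]

```text
t: 18.33
tcp_pos: [0.4718, 0.0966, 0.0226]
tool_rot: [0.609, 0.793, 0.0, 0.0]
force: [-0.4, -1.1, 5.4]
finger_gap: 0.41
```

Call:
move_arm:
  deltas:
    - [0,0,0,0,39]
    - [0,0,0,0,41]
    - [0,0,0,0,43]
    - [0,0,0,0,46]
    - [0,0,0,0,50]
    - [0,0,0,0,56]
    - [0,0,0,0,62]
    - [0,0,0,0,66]

```text
t: 19.0
tcp_pos: [0.4716, 0.0967, 0.0222]
tool_rot: [0.609, 0.793, -0.0, -0.0]
force: [-0.5, 0.5, 0.5]
finger_gap: 0.656
```

Call:
move_arm:
  deltas:
    - [0,0,0,0,66]
    - [0,0,0,0,66]
    - [0,0,-0.01,0,66]
    - [0,0,-0.04,0,66]
    - [0,0,-0.09,0,66]
    - [0,0,-0.15,0,66]
    - [0,0,-0.21,0,66]
    - [0,0,-0.27,0,66]

```text
t: 19.67
tcp_pos: [0.4712, 0.0967, 0.1315]
tool_rot: [0.609, 0.793, -0.0, -0.0]
force: [0.2, 0.5, 0.3]
finger_gap: 0.66
```

Call:
move_arm:
  deltas:
    - [0,0,-0.06,0,66]
    - [0,0.04,-0.12,0,66]
    - [-0.04,0.08,-0.18,0,66]
    - [-0.1,0.12,-0.22,0,66]
    - [-0.18,0.16,-0.24,0,66]
    - [-0.26,0.18,-0.24,0,66]
    - [-0.34,0.2,-0.24,0,66]
    - [-0.42,0.2,-0.24,0,66]

```text
t: 20.33
tcp_pos: [0.5941, -0.0461, 0.2271]
tool_rot: [0.608, 0.794, 0.001, 0.001]
force: [0.1, -0.2, 0.0]
finger_gap: 0.664
```

Call:
move_arm:
  deltas:
    - [-0.08,0,0,0,66]
    - [-0.16,0,0,0,66]
    - [-0.24,0,0,0,66]
    - [-0.32,0,0,0,66]
    - [-0.38,0,0,0,66]
    - [-0.4,0,0,0,66]
    - [-0.4,0,0,0,66]
    - [-0.4,0,0,0,66]

```text
t: 21.0
tcp_pos: [0.6331, -0.1985, 0.226]
tool_rot: [0.609, 0.793, 0.0, -0.001]
force: [0.1, 0.3, -0.3]
finger_gap: 0.655
```

```bash
python3 - <<'E'
from m import *
s=manip.sense();print(s['t'],s['tcp_pos'],s['force'])
snap('top','t13');snap('side','s13')
p=load('s13')['p'][:,:,::-1];cv2.imwrite('pics/s13z.png',cv2.resize(p[160:400,200:480],(700,600),interpolation=cv2.INTER_CUBIC))
E
```

```text
21.0 [ 0.63310386 -0.1985301   0.22597577] [ 0.10687131  0.30040265 -0.25611525]
```

View pics/t13.png

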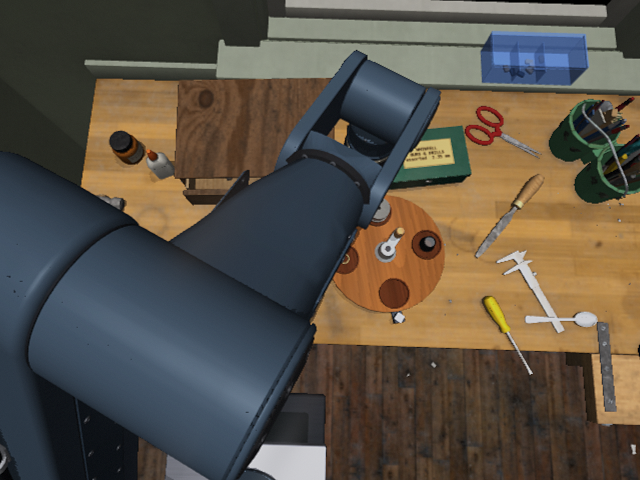

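View pics/s13z.png

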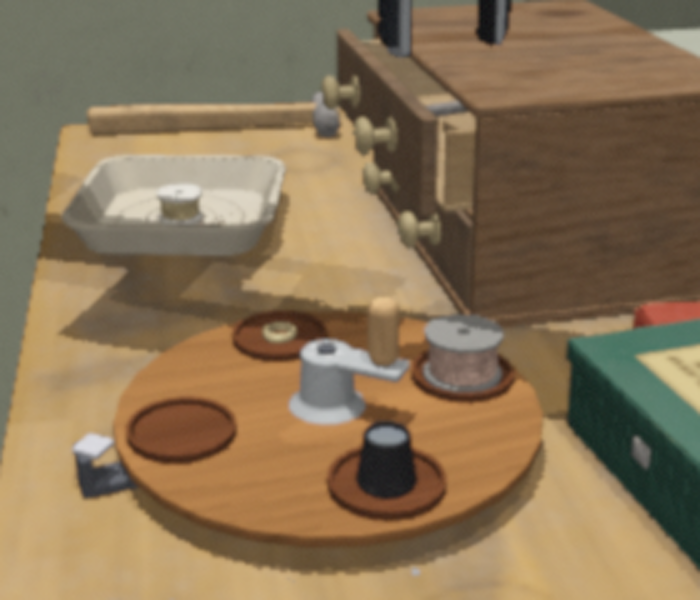

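```bash
python3 - <<'E'
from m import *
L=load('s13');print('spool',onz(L,200+180*.4,160+191*.4,.028))
# dish rim midpoint by corners (zoom): left/right/front/back extremes
for q in [(62,215),(285,165),(110,160),(265,245)]: print(onz(L,200+q[0]*.4,160+q[1]*.4,.032))
manip.sign_off()
E
```

```text
spool [0.4753729 0.0950733 0.028    ]
[0.37620256 0.04519569 0.032     ]
[0.57318444 0.13511008 0.032     ]
[0.41367917 0.17884706 0.032     ]
[ 0.53545134 -0.04661744  0.032     ]
the job is handed in; nothing more can be done
```

I turned the carousel by its crank knob to bring the spool to the pointer, then set the spool down upright in the middle of the dish. The job was handed in at about 21 s of the 51 s allowed.

- **Turning:** The first turn went about 2.8° too far, so I gripped the knob again and moved it back. The top view then showed the spool's pocket at about 191.7° and the pointer at about 192.1°, so they agree within about 0.4°. The carousel was at rest with the spool still in its pocket.
- **Placing:** One side of the dish holds a pile of loose beads. I turned the jaws about 86° to keep the fingers clear and aimed 2–3 mm off the exact centre, away from the pile. I lowered the spool until it touched with about 5 N, then opened the gripper and lifted away.
- **Last checks:** The side view shows the spool standing upright near the dish centre, with nothing touching it. That view places it at (0.475, 0.095), and I released it at (0.472, 0.097). I measured the dish centre at (0.471, 0.094).
- **Not confirmed or disagreeing:**
  - The arm blocked the final top view, so it does not confirm the placing.
  - The wrist and top cameras disagreed by 2 to 5 mm in x on the carousel side.
  - A tiny speck seen earlier on the dish floor may lie under the spool; no tilt is visible.

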